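# Nest the sample cups in the tilted holder

### The arm

A 6-joint arm with a two-finger parallel gripper is mounted at the origin on the work surface. World frame = base frame: x ahead of the robot, y to its left, z up, the work surface at z = 0. Lengths are in mm, angles in degrees, forces in N, time in s.
With the tool pointing down it reaches from about 250 to 775 mm from the base axis. Payload 8.9 kg.
Tool frame: the origin (TCP) lies midway between the tips of the shut fingers; the grasp point (between the pads) lies 19 mm behind it; z points along the fingers, y is the line along which they close (so a half turn about z gives the same grasp; the last joint's range is limited). The gripper opens to 85 mm and grips with 20 to 120 N. Pads are 22 mm wide; open, the fingers measure 114 mm over their backs; the gripper's body (76 mm by 85 mm) begins 54 mm behind the grasp point. The pads swing forward as they close: fully open they stand 13 mm farther back than shut.
Start: joints at [67.649, 16.656, -8.789, 64.555, 0, 82.019], TCP at [130.288, 508.575, 231.305] pointing down, gripper open.
Joint ranges: [-144.48, 144.48], [-52.06, 99.96], [-74.48, 78.29], [-112.23, 115.85], [-86.99, 84.42], [-180, 180]. Speed limits (degrees/s): [127.2, 127.2, 159.86, 180, 180, 180].

### API

Orientations are given as a 3x3 rotation matrix whose columns are the frame's x, y, z axes.
In Python, from rig import readout, get_image, env, find_in gives the robot as it stands. The module is installed in compiled form; this text tells all that it offers.
- The arm moves only by the shell command python3 -m handwheel 'ROWS' [FORCE]. ROWS is JSON, a list of rows, each an object of numbers: "fingers": the finger opening in cm, from 0 to 8.54; "dx", "dy", "dz": the shift along the tool's x, y, z in cm; "yaw": the turn about the tool's z in degrees. In form: [{"fingers": .., "dx": .., "dy": .., "dz": .., "yaw": ..}, ...]. A call has 1 to 5 rows; each row shifts and turns the commanded pose from where the row before left it, along the tool's axes as they then stand; what a row does not reach is not made up. A row lasts 1/8 s, in which the tool goes at most 62.5 mm and 10.7 degrees, less where a joint would pass 70% of its speed; a pose out of reach is approached as far as the arm can. A call is refused whole if a number of a shift passes 6.25 or a number of a turn 10.7, either way. A call with a gripper value outside its range is refused whole. The fingers move at their own pace and stop on an object; FORCE is the grip in N (left out, the last holds). Time passes only in rows, so rows that do not move let the fingers close. It gives the time, the measured TCP pose, the force, the opening and the grip force at its end, in the units of the state.
- readout.get_obs(): the state, without advancing time (a new reading comes with each control period).
- get_image(name): name is "scene" or "top" or "wrist"; returns a dict with "color" (384x512x3 uint8, blue, green, red), "intrinsics" (3x3 intrinsics, pixels), "k1" (the pictures are not rectified: a ray, as slopes to the right and down, at radius r is drawn at 1 + k1 r^2 times it, then the intrinsics apply), "R" (3x3) and "t" (3): a world point X has camera coordinates R X + t. Camera axes: x right, y down, z forward; pixel columns grow to the right and rows downward; lengths in mm; the calibration is good to about 2 mm. A picture is of the moment at which its call begins. There is no depth.
- env.hand_in(): hands the job in; it is judged then, once.
Trained networks look in a picture, given as the dict that the camera call returned (one of the last four; its "shot" number tells which), for a name from the list of things; names that differ only in an ending like _2 or _b are one class to them, and where a whole thing is asked for, a point or a joint stands for the part that bears it (a point fixed in the world has none). Each returns a list of dicts, best first, with "conf" (0 to 1); they miss things now and then, are a little off and sometimes report something else, mostly with a low value. They report only what shows in the picture. A call takes as long as a camera call. They do not tell look-alikes from the thing itself.
- find_in(picture, target): "rect" ([centre column, centre row, width, height] as shares, 0 to 1, of the picture: columns of its width, rows of its height, round what is visible of it).
The state is a dict: "time": time; "joints": joint angles; "qvel": joint speeds; "joint_torque": joint torques, N m; "position": TCP position; "ee_rot": TCP orientation; "contact_force": force on the tool from outside, world axes, zero at the start; "wrist_torque": the same for the moment, N m; "finger_gap": opening from 0.0 (shut) to 1.0 (fully open); "grip_force": force on a finger pad.
Only numpy, scipy, OpenCV 4.12 (cv2) and the standard library are available. Lean on these libraries where they do the work, as an engineer would, in place of code of your own. Each camera call takes 0.05 s, during which the arm holds its last target. There are 200 camera calls.

### The job

Tidy the steel sample cups beside the measuring microscope: nest the middle cup in the squat pot on the tilted holder and the slim cup in the middle cup, each mouth outwards and fully home on the floor of the one around it, then let go. Place the cups rather than dropping them or knocking them over, and leave the mouse, the lens and the wooden case where they are.

Things in the scene. Friction and masses are not known exactly. Their poses are not given: they have to be found in the camera images.
- pot: Squat open steel pot, outer diameter 86 mm, inner diameter 78 mm, 50 mm tall, screwed to a white tilted holder, so it does not move. Origin: centre of its underside, 48 mm above the table. Its z axis is the axis of the pot, out of the mouth, leaning 30 degrees from vertical, over the holder's front. Its floor is 5 mm thick.
- pot_floor (a point): Centre of the inner floor of the pot, 5 mm along the pot's z axis from its origin.
- holder: White holder fixed to the table: base 150 mm (x) by 120 mm (y) by 10 mm, with a sloping plate (106 mm square) that carries the pot. Origin: centre of its base on the table. The pot's mouth leans towards its -x side, roughly towards the robot.
- middle_cup: Middle cup: plain open steel cylinder, outer diameter 64 mm, inner diameter 56 mm, 82 mm tall, wall 4 mm, floor 5 mm, foot bevelled by 4 mm in radius; 90 to 230 g. It starts standing on the table. Origin: centre of its underside; z along its axis, out of the mouth. Home in the pot it stands 37 mm out of the pot's rim.
- slim_cup: Slim cup: plain open steel cylinder, outer diameter 42 mm, inner diameter 35 mm, 112 mm tall, wall 3.5 mm, floor 5 mm, foot bevelled by 4 mm in radius; 70 to 170 g. It starts standing on the table. Origin: centre of its underside; z along its axis, out of the mouth. Home in the middle cup it stands 35 mm out of that cup's rim.
- mouse: Black computer mouse, 105 mm (x) by 60 mm (y) by 32 mm, loose on the table; not to be disturbed. Origin: centre of its underside.
- objective: Black microscope lens, 46 mm in diameter, 62 mm tall, standing loose on the table; not to be disturbed. Origin: centre of its underside.
- gauge_case: Closed wooden gauge block case, 82 mm (x) by 152 mm (y) by 37 mm, loose on the table; not to be disturbed. Origin: centre of its underside.
Mind the look-alikes: they are no part of the job. What is shaped like the slim_cup but red is not meant.

How it is judged (in metres and radians):
At the end, for the whole second after the job is handed in: Mouths outwards, released and at rest: the middle cup on the pot's floor and the slim cup on the middle cup's floor, within 9 mm along the axis, axes within 0.3 rad (a lean on the wall is fine); underside centres within 16 mm of the pot floor's centre and 20 mm of each other (distance between middle_cup and pot_floor below 0.016 m and z of middle_cup in the frame of pot between 0 and 0.014 m and distance between slim_cup and middle_cup below 0.02 m and z of slim_cup in the frame of middle_cup below 0.014 m and angle between middle_cup's own z axis and vertical below 0.85 rad and angle between slim_cup's own z axis and vertical below 0.95 rad and angle between the z axis of middle_cup and the z axis of pot, either way round below 0.3 rad and angle between the z axis of slim_cup and the z axis of middle_cup, either way round below 0.3 rad and linear speed of each of middle_cup, slim_cup below 0.02 m/s); the robot touches nothing.
It fails at once if the middle cup is dropped or knocked over (faster than 0.7 m/s while the fingers do not touch it) (linear speed of middle_cup above 0.7 m/s and contact force between the fingers and middle_cup below 0.05 N).
It fails at once if the slim cup is dropped or knocked over (faster than 0.7 m/s while the fingers do not touch it) (linear speed of slim_cup above 0.7 m/s and contact force between the fingers and slim_cup below 0.05 N).
It fails at once if the mouse is moved by more than 30 mm (distance of mouse from where it was at the start of the episode above 0.03 m).
It fails at once if the lens is moved by more than 30 mm (distance of objective from where it was at the start of the episode above 0.03 m).
It fails at once if the wooden case is moved by more than 30 mm (distance of gauge_case from where it was at the start of the episode above 0.03 m).
It also fails if it takes over 61 s, if anything falls off the work surface, if the arm or the gripper's body presses on something with over 40 N, if the wrist force passes 120 N, or if a joint passes its speed limit or range.

## Working session

There is one attempt and no reset: what is moved stays moved. The work goes in short steps, Python scripts to look and compute and a shell command to move; the robot and the scene stay as the last step left them, time stands still between calls to the robot, and variables do not carry over. Pictures are saved under pics/ and viewed, at most 10 in all, crops included, and the job is handed in when it is done.

```bash
mkdir -p pics; cat > h.py <<'E'
import numpy as np, cv2
from rig import readout, get_image, env, find_in
np.set_printoptions(precision=1,suppress=True)
def ray(p,u,v):
    K=np.array(p["intrinsics"]);d=np.array([(u-K[0,2])/K[0,0],(v-K[1,2])/K[1,1]]);s=d.copy()
    for _ in range(20): s=d/(1+p["k1"]*(s@s))
    R=np.array(p["R"]);c=-R.T@np.array(p["t"]);r=R.T@np.array([s[0],s[1],1]);return c,r/np.linalg.norm(r)
def proj(p,X):
    K=np.array(p["intrinsics"]);x=np.array(p["R"])@np.array(X,float)+np.array(p["t"]);s=x[:2]/x[2];s=s*(1+p["k1"]*(s@s))
    return np.array([K[0,0]*s[0]+K[0,2],K[1,1]*s[1]+K[1,2]])
def onz(p,u,v,z):
    c,r=ray(p,u,v);return c+r*(z-c[2])/r[2]
def tri(rs):
    A=0;b=0
    for c,r in rs:
        M=np.eye(3)-np.outer(r,r);A=A+M;b=b+M@c
    return np.linalg.solve(A,b)
E
python3 - <<'E'
from h import *
o=readout.get_obs();print({k:o[k] for k in("time","position","ee_rot","finger_gap","contact_force")})
ims=[]
for n in("scene","top","wrist"):
    p=get_image(n);ims.append(p["color"]);c,_=ray(p,256,192);print(n,c,p["k1"])
    for t in("pot","holder","middle_cup","slim_cup","mouse","objective","gauge_case"):
        for d in find_in(p,t)[:3]:
            r=np.array(d["rect"])*[512,384,512,384];print(n,t,round(d["conf"],2),r)
    cv2.imwrite(f"pics/{n}0.png",p["color"])
E
```

```text
{'time': 0.0, 'position': array([130.1, 508.2, 230.7]), 'ee_rot': array([[-1. ,  0.2, -0. ],
       [ 0.2,  1. , -0. ],
       [ 0. , -0. , -1. ]]), 'finger_gap': 0.9969220720896163, 'contact_force': array([-1. ,  0.6,  0. ])}
scene [1258.5  663.1  851.5] 0.04906729650225016
scene pot 0.69 [251.8 177.3  32.7  30.3]
scene holder 0.92 [248.  191.5  64.1  57.4]
scene middle_cup 0.97 [352.6 227.   31.6  42.8]
scene slim_cup 0.86 [237.7 125.4  16.8  38.8]
scene slim_cup 0.83 [226.4 139.6  17.9  38.8]
scene slim_cup 0.62 [209.2 156.   17.4  40.6]
scene mouse 0.65 [164.4 166.   35.1  24.9]
scene objective 0.97 [301.3 290.   20.6  30.6]
scene gauge_case 0.9 [223.2 256.2  65.2  58.6]
top [474.6 -21.7 914.8] -0.008078060766839139
top pot 0.6 [276.3 198.6  38.3  37.8]
top holder 0.94 [276.3 199.4  51.3  66.4]
top slim_cup 0.89 [347.7 195.   30.2  21.7]
top slim_cup 0.63 [355.9 231.5  28.5  17.2]
top slim_cup 0.58 [384.4 208.2  34.8  19.3]
top mouse 0.74 [381.2 162.3  38.1  43.4]
top objective 0.67 [150.  146.3  22.4  21.5]
top gauge_case 0.6 [230.3 124.5  61.8  39. ]
wrist [ 48.4 529.4 373.3] -0.009519467015813306
```

```bash
python3 - <<'E'
import cv2,numpy as np
a=cv2.imread("pics/scene0.png")[90:330,140:400];b=cv2.imread("pics/top0.png")[70:310,110:430]
cv2.imwrite("pics/s1.png",cv2.resize(a,None,fx=3,fy=2.5 if 0 else 2.5));cv2.imwrite("pics/t1.png",cv2.resize(b,None,fx=2.5,fy=2.5))
E
```

```text
(no output)
```

View pics/s1.png

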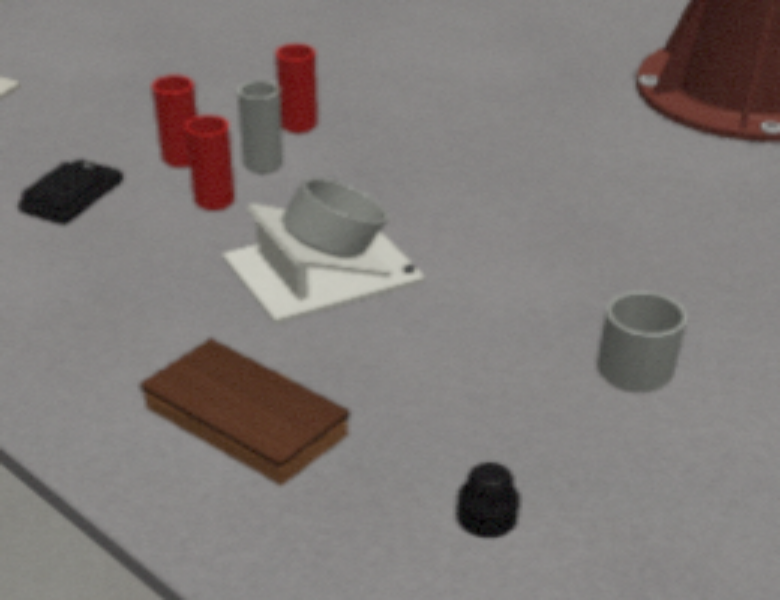

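View pics/t1.png

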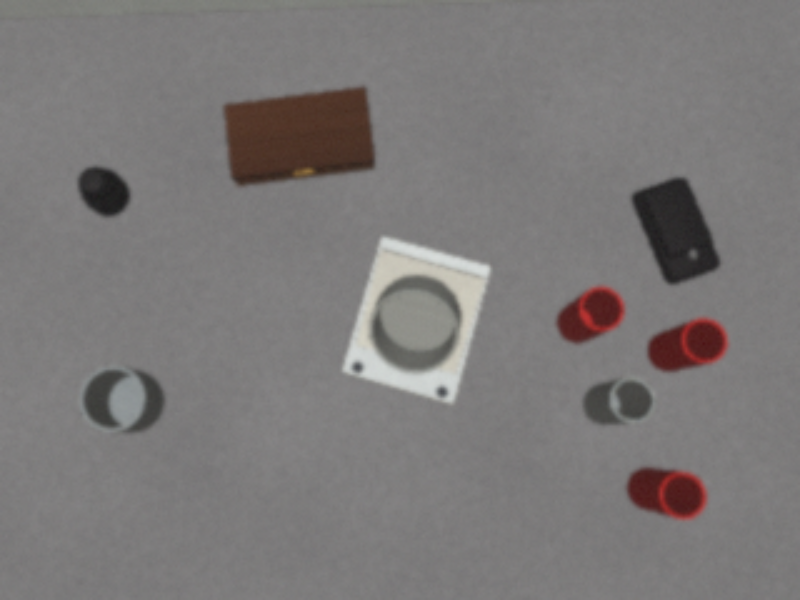

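Scene view: the steel slim cup is at about (227,140), among three red ones. The middle cup is at (353,227) and the pot at (252,177). Top view: slim rim (363,230), middle rim (156,230), pot mouth (277,199), leaning towards the robot and slightly left.

```bash
python3 - <<'E'
from h import *
s=get_image("scene");t=get_image("top");w=get_image("wrist")
for n,a,b in(("mid rim",(355,216),(156.4,229.6)),("slim rim",(226.7,126),(362.8,230)),("pot rim",(254,171.2),(276.8,198.8))):
    print(n,tri([ray(s,*a),ray(t,*b)]))
for n,c in(("redA",(350.8,193.6)),("redB",(392,206.4)),("redC",(383.2,268)),("slim",(362.8,230))): print(n,onz(t,*c,112))
print("mid",onz(t,156.4,229.6,82))
q=lambda x,y:onz(t,x/2.5+110,y/2.5+70,10)
print("front corners",q(453,403),q(344,371),"back",q(383,238),q(490,268))
for n,x,y in(("bolt",442,392),("bolt",357,367)):print(n,q(x,y))
for n,x,y in(("mouse",381,162),("lens",150,146),("case",230,124)):print(n,onz(t,x,y,20))
o=readout.get_obs();R=np.array(o["ee_rot"]);W=np.array(w["R"])
c,r=ray(w,256,192);print("wristcam in tool",R.T@(c-o["position"]),"axes",W@R,"viewdir",r,"K",w["intrinsics"][0][0])
print(proj(w,[130,508,100]))
E
```

```text
mid rim [513.3 230.1  73.7]
slim rim [ 501.6 -250.4  107.9]
pot rim [578.  -57.9  87.1]
redA [ 585.3 -228.4  112. ]
redB [ 553.9 -319.2  112. ]
redC [ 418. -289.  112.]
slim [ 502.1 -250.   112. ]
mid [513.3 227.1  82. ]
front corners [506.1 -98.1  10. ] [540.9  12.5  10. ] back [679.8 -30.9  10. ] [ 645.  -141.6   10. ]
bolt [517.5 -87.3  10. ]
bolt [544.7  -1.   10. ]
mouse [ 678.4 -334.6   20. ]
lens [737.3 268.3  20. ]
case [792.   54.8  20. ]
wristcam in tool [  84.5   -0.2 -141.9] axes [[-0.   1.   0. ]
 [-0.9 -0.  -0.3]
 [-0.3 -0.   0.9]] viewdir [ 0.3 -0.1 -0.9] K 294.6236855178391
[253.8 184.6]
```

```bash
cat >> h.py <<'E'
def go(X):
    o=readout.get_obs();R=np.array(o["ee_rot"]);th=np.degrees(np.arctan2(R[1,0],R[0,0]))
    print("t",o["time"],"pos",o["position"],"xang %.2f"%th,"need tool cm",np.round(R.T@(np.array(X)-o["position"])/10,2),"F",o["contact_force"],"gap",round(o["finger_gap"],3),"grip",o["grip_force"])
E
python3 -c "
from h import *
go([513,228,231])"
```

```text
t 1.35 pos [130.3 508.6 231.3] xang 165.63 need tool cm [-44.  -17.7   0. ] F [-0.4  0.5  0.2] gap 0.998 grip 0.0
```

```bash
python3 -m handwheel '[{"fingers":8.54,"yaw":3.1},{"dx":-5,"dy":-1.7},{"dx":-5,"dy":-1.7},{"dx":-5,"dy":-1.7},{"dx":-5,"dy":-1.7}]' 20 >/dev/null
python3 -m handwheel '[{"dx":-5,"dy":-1.7},{"dx":-5,"dy":-1.7},{"dx":-5,"dy":-1.7},{"dx":-5,"dy":-1.7},{"dx":-4.9,"dy":-1.6}]'
python3 -m handwheel '[{"dx":0},{"dx":0}]'>/dev/null
python3 - <<'E'
from h import *
go([513,228,231]);p=get_image("wrist");cv2.imwrite("pics/w1.png",p["color"])
for d in find_in(p,"middle_cup"): print(d)
print(proj(p,[513,228,82]),proj(p,[513,228,0]))
E
```

```text
t 1.35 pos [130.3 508.6 231.3] xang 165.63 need tool cm [-44.  -17.7   0. ] F [-0.4  0.5  0.2] gap 0.998 grip 0.0
[139.  456.6] [155.7 403.6]schema error: expected keys fingers, dx, dy, dz, yaw
schema error: expected keys fingers, dx, dy, dz, yaw
schema error: expected keys fingers, dx, dy, dz, yaw
```

View pics/w1.png

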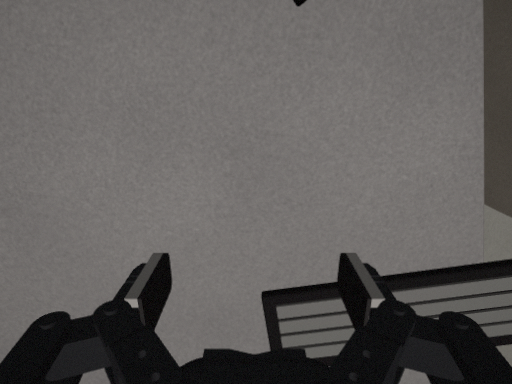

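The arm hasn't moved: each row must carry all five keys. The picture is still the start view, with the fingers at the bottom and bare table.

```bash
python3 -m handwheel '[{"fingers":8.54,"dx":0,"dy":0,"dz":0,"yaw":3.1},{"fingers":8.54,"dx":-5,"dy":-1.7,"dz":0,"yaw":0},{"fingers":8.54,"dx":-5,"dy":-1.7,"dz":0,"yaw":0},{"fingers":8.54,"dx":-5,"dy":-1.7,"dz":0,"yaw":0},{"fingers":8.54,"dx":-5,"dy":-1.7,"dz":0,"yaw":0}]' 20 >/dev/null
python3 -m handwheel '[{"fingers":8.54,"dx":-5,"dy":-1.7,"dz":0,"yaw":0},{"fingers":8.54,"dx":-5,"dy":-1.7,"dz":0,"yaw":0},{"fingers":8.54,"dx":-5,"dy":-1.7,"dz":0,"yaw":0},{"fingers":8.54,"dx":-5,"dy":-1.7,"dz":0,"yaw":0},{"fingers":8.54,"dx":-4.9,"dy":-1.6,"dz":0,"yaw":0}]'
python3 -m handwheel '[{"fingers":8.54,"dx":0,"dy":0,"dz":0,"yaw":0},{"fingers":8.54,"dx":0,"dy":0,"dz":0,"yaw":0}]'>/dev/null
python3 - <<'E'
from h import *
go([513,228,231]);p=get_image("wrist");cv2.imwrite("pics/w2.png",p["color"])
for d in find_in(p,"middle_cup"): print(d["conf"],np.array(d["rect"])*[512,384,512,384])
print(proj(p,[513,228,82]),proj(p,[513,228,0]))
E
```

```text
time: 2.7
position: [514.3, 227.5, 231.4]
ee_rot: [[-0.954, 0.3, 0.0], [0.3, 0.954, 0.0], [-0.0, 0.0, -1.0]]
contact_force: [0.1, 1.5, -0.3]
finger_gap: 1.002
grip_force: 0.0
t 2.95 pos [512.5 228.8 231.1] xang 162.50 need tool cm [-0.1 -0.1  0. ] F [-0.4  1.1 -0.3] gap 1.001 grip 0.0
0.93 [258.8 171.6  58.3  67.2]
[253.9 180.4] [253.9 162.6]
```

View pics/w2.png

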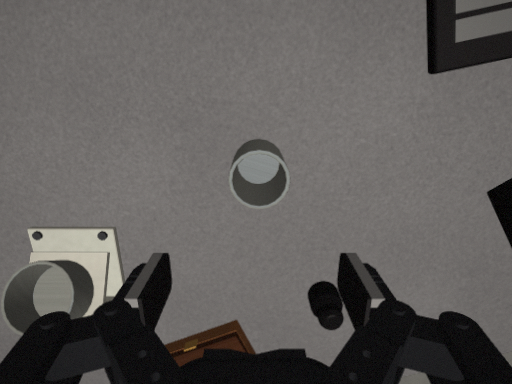

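The middle cup's rim sits at about (259,180), some 3–5 mm towards tool +y from my estimate. The holder is square with the tool, so the yaw is right. Next I descend and grip.

```bash
python3 -m handwheel '[{"fingers":8.54,"dx":-0.1,"dy":0.35,"dz":4,"yaw":0},{"fingers":8.54,"dx":0,"dy":0,"dz":5,"yaw":0},{"fingers":8.54,"dx":0,"dy":0,"dz":5,"yaw":0},{"fingers":8.54,"dx":0,"dy":0,"dz":3.6,"yaw":0},{"fingers":8.54,"dx":0,"dy":0,"dz":1,"yaw":0}]' 25
python3 -m handwheel '[{"fingers":5,"dx":0,"dy":0,"dz":0,"yaw":0},{"fingers":5,"dx":0,"dy":0,"dz":0,"yaw":0},{"fingers":5,"dx":0,"dy":0,"dz":0,"yaw":0},{"fingers":5,"dx":0,"dy":0,"dz":0,"yaw":0},{"fingers":5,"dx":0,"dy":0,"dz":0,"yaw":0}]' 25
```

```text
time: 3.68
position: [512.7, 232.2, 43.7]
ee_rot: [[-0.954, 0.299, -0.003], [0.299, 0.954, -0.001], [0.003, -0.002, -1.0]]
contact_force: [-0.6, -0.5, -0.3]
finger_gap: 0.999
grip_force: 0.0
time: 4.3
position: [516.0, 232.2, 46.6]
ee_rot: [[-0.954, 0.3, 0.002], [0.3, 0.954, 0.001], [-0.002, 0.002, -1.0]]
contact_force: [-1.1, 1.5, 7.8]
finger_gap: 0.751
grip_force: 28.5
```

```bash
python3 -m handwheel '[{"fingers":5,"dx":0,"dy":0,"dz":-1,"yaw":0},{"fingers":5,"dx":0,"dy":0,"dz":-3.5,"yaw":0},{"fingers":5,"dx":0,"dy":0,"dz":-3.5,"yaw":0},{"fingers":5,"dx":0,"dy":0,"dz":-3.5,"yaw":0},{"fingers":5,"dx":0,"dy":0,"dz":-3.5,"yaw":0}]' >/dev/null
python3 -m handwheel '[{"fingers":5,"dx":-3,"dy":-2.8,"dz":0,"yaw":0},{"fingers":5,"dx":-3,"dy":-2.8,"dz":0,"yaw":0},{"fingers":5,"dx":-3,"dy":-2.8,"dz":0,"yaw":0},{"fingers":5,"dx":-3,"dy":-2.8,"dz":0,"yaw":0},{"fingers":5,"dx":-2.6,"dy":-2.6,"dz":0,"yaw":0}]'
python3 -m handwheel '[{"fingers":5,"dx":0,"dy":0,"dz":0,"yaw":0},{"fingers":5,"dx":0,"dy":0,"dz":0,"yaw":0}]'>/dev/null
python3 - <<'E'
from h import *
p=get_image("wrist");s=get_image("scene");t=get_image("top")
go([0,0,0])
for q,n in((p,"w"),(s,"s"),(t,"t")):
    for d in find_in(q,"pot")[:2]: print(n,d["conf"],np.array(d["rect"])*[512,384,512,384])
    cv2.imwrite(f"pics/{n}3.png",q["color"])
    u,v=proj(q,[578,-58,90]);print(u,v)
c=[]
for q,h in((p,70),(s,35),(t,35)):
    u,v=map(int,proj(q,[578,-58,90]));k=q["color"][max(v-h,0):v+h,max(u-h,0):u+h];print(max(u-h,0),max(v-h,0));c.append(cv2.resize(k,(520 if h==70 else 260,520 if h==70 else 260)))
cv2.imwrite("pics/c3.png",np.hstack([c[0],np.vstack(c[1:])]))
import pickle;pickle.dump([{k:q[k] for k in("intrinsics","k1","R","t")} for q in(p,s,t)],open("c.pkl","wb"))
E
```

```text
time: 5.55
position: [613.2, 54.9, 195.9]
ee_rot: [[-0.954, 0.301, 0.0], [0.301, 0.954, -0.0], [-0.0, -0.0, -1.0]]
contact_force: [0.5, 0.5, -1.6]
finger_gap: 0.753
grip_force: 28.6
t 5.95 pos [612.3  57.3 195.5] xang 162.60 need tool cm [ 56.7 -23.8  19.6] F [ 0.3 -0.7 -1.8] gap 0.752 grip 28.614037670195103
w 0.82 [125.4 192.  110.8  92.5]
120.20266527614814 195.36922812213544
s 0.55 [251.  175.5  32.8  31.4]
252.7676620885983 170.1564640481287
t 0.86 [275.  200.5  34.3  38.8]
t 0.59 [241.9 122.   33.3  40.9]
275.87193279163154 199.57851182138438
50 125
217 135
240 164
```

View pics/c3.png

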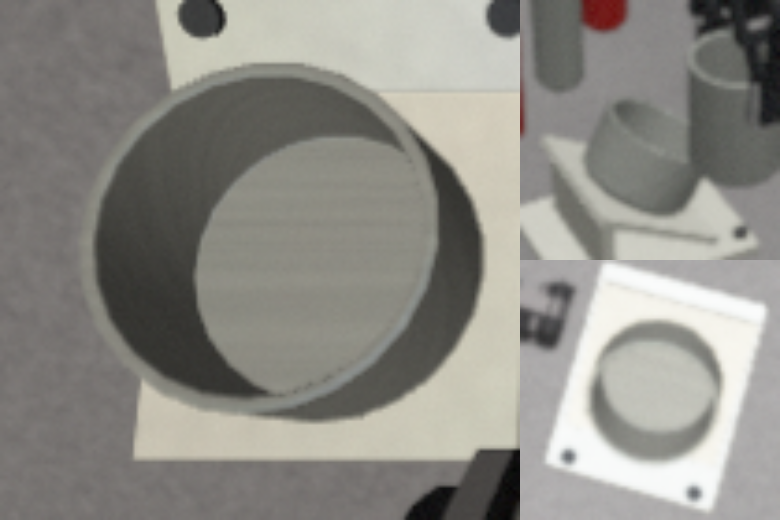

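The wrist crop shows the pot mouth centred at full-frame (119.7,189), with the bolts level, so the yaw matches the tool. The scene and top crops agree. Next I fit the rim to its model.

```bash
cat > fit.py <<'E'
from h import *
import pickle
from scipy.optimize import least_squares
p,s,t=pickle.load(open("c.pkl","rb"))
def circ(C,rad,yaw=-17.4):
    y=np.radians(yaw);l=np.array([-np.cos(y),-np.sin(y),0]);b=np.array([np.sin(y),-np.cos(y),0])*-1
    a=.5*l+np.array([0,0,.866]);e=.866*l-np.array([0,0,.5]);k=np.linspace(0,6.2832,120)
    return a,e,[C+rad*(np.cos(q)*e+np.sin(q)*b) for q in k]
def ext(cam,C,rad=43):
    P=np.array([proj(cam,X) for X in circ(C,rad)[2]]);return np.r_[P.min(0),P.max(0)]
m=np.array([71.5,142.0,167.9,236.2])
r=least_squares(lambda C:ext(p,C)-m,[578,-58,90]);C=r.x;print("wrist only",C,r.fun)
f=lambda C:np.r_[ext(p,C)-m,[(ext(t,C)[0]-(240+(590-520)/3.714)),(ext(t,C)[2]-(240+(721-520)/3.714))],2*((C[2]-91.3)/5)]
r=least_squares(f,[578,-58,90]);C=r.x;print("joint",C,r.fun)
a,e,_=circ(C,1);print("lean a",a,"F",C-45*a)
E
python3 fit.py; python3 -c "
from h import *;go([0,0,0])"
```

```text
wrist only [571.7 -56.6  87.5] [ 0. -0. -0.  0.]
joint [571.7 -56.7  88. ] [-0.4  0.  -0.3  0.3 -1.5 -0.4 -1.3]
lean a [-0.5  0.1  0.9] F [593.1 -63.4  49.1]
t 6.1 pos [612.5  57.1 195.5] xang 162.59 need tool cm [ 56.7 -23.8  19.5] F [-0.2  0.6 -1.7] gap 0.755 grip 28.61413713544607
```

```bash
python3 -m handwheel '[{"fingers":5,"dx":0.2,"dy":-2.4,"dz":0,"yaw":0},{"fingers":5,"dx":0,"dy":-2.4,"dz":0,"yaw":0},{"fingers":5,"dx":0,"dy":-2.4,"dz":0,"yaw":0},{"fingers":5,"dx":0,"dy":-2.4,"dz":0,"yaw":0},{"fingers":5,"dx":0,"dy":-2.4,"dz":0,"yaw":0}]' >/dev/null
python3 -m handwheel '[{"fingers":5,"dx":0,"dy":0,"dz":1.5,"yaw":0},{"fingers":5,"dx":0,"dy":0,"dz":2,"yaw":0},{"fingers":5,"dx":0,"dy":0,"dz":0,"yaw":0},{"fingers":5,"dx":0,"dy":0,"dz":0,"yaw":0}]' 
python3 - <<'E'
from h import *
go([574,-57.2,108.5]);p=get_image("wrist");s=get_image("scene")
go([574,-57.2,108.5])
a=cv2.resize(p["color"][100:384,130:400],None,fx=1.6,fy=1.6)
u,v=map(int,proj(s,[573,-57,110]));b=cv2.resize(s["color"][v-50:v+50,u-38:u+38],(345,454))
cv2.imwrite("pics/c4.png",np.hstack([a,b[:a.shape[0]]]));print(u,v)
E
```

```text
time: 7.22
position: [574.9, -57.2, 160.6]
ee_rot: [[-0.954, 0.3, 0.0], [0.3, 0.954, 0.0], [-0.0, 0.0, -1.0]]
contact_force: [0.2, -0.3, -0.6]
finger_gap: 0.749
grip_force: 28.6
t 7.225 pos [574.9 -57.2 160.6] xang 162.56 need tool cm [ 0.1 -0.   5.2] F [ 0.2 -0.3 -0.6] gap 0.749 grip 28.6474871635437
t 7.325 pos [575.3 -57.4 161. ] xang 162.55 need tool cm [ 0.1 -0.   5.2] F [ 0.3  0.2 -1.9] gap 0.754 grip 28.648003488779068
254 163
```

View pics/c4.png

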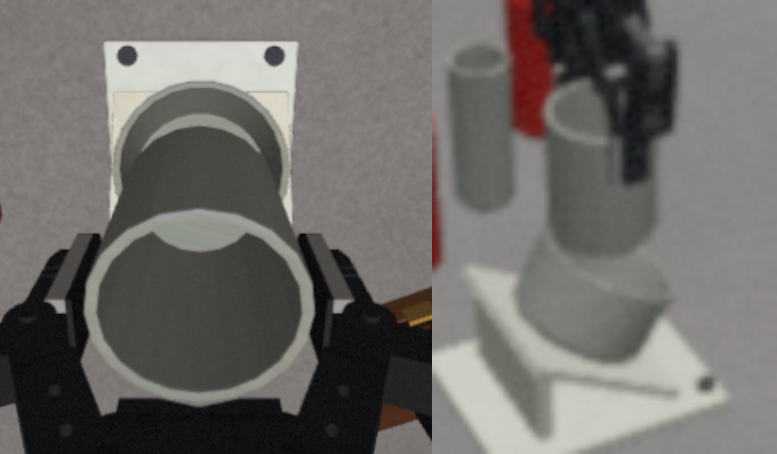

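The cup is centred sideways over the pot: cup at column 200, bolts' middle at 200.5, pot at 202. Lowering now.

```bash
python3 -m handwheel '[{"fingers":5,"dx":0.1,"dy":0,"dz":1.3,"yaw":0},{"fingers":5,"dx":0,"dy":0,"dz":1.3,"yaw":0},{"fingers":5,"dx":0,"dy":0,"dz":1.0,"yaw":0},{"fingers":5,"dx":0,"dy":0,"dz":0.8,"yaw":0},{"fingers":5,"dx":0,"dy":0,"dz":0,"yaw":0}]' 25
python3 -m handwheel '[{"fingers":5,"dx":0,"dy":0,"dz":0.4,"yaw":0},{"fingers":5,"dx":0,"dy":0,"dz":0.4,"yaw":0},{"fingers":5,"dx":0,"dy":0,"dz":0,"yaw":0}]' 25
```

```text
time: 7.95
position: [569.9, -55.5, 114.8]
ee_rot: [[-0.954, 0.299, -0.007], [0.299, 0.954, 0.003], [0.008, 0.0, -1.0]]
contact_force: [-12.0, 6.5, 5.6]
finger_gap: 0.732
grip_force: 25.8
time: 8.32
position: [571.4, -56.0, 107.0]
ee_rot: [[-0.954, 0.3, -0.005], [0.3, 0.954, 0.002], [0.005, 0.0, -1.0]]
contact_force: [-7.9, 3.4, 0.4]
finger_gap: 0.708
grip_force: 24.7
```

```bash
cat > two.py <<'E'
from h import *
import sys
p=get_image("wrist");s=get_image("scene");go([574,-57.2,108.5])
a=cv2.resize(p["color"][100:384,130:400],None,fx=1.6,fy=1.6)
u,v=map(int,proj(s,[573,-57,110]));b=cv2.resize(s["color"][v-50:v+50,u-38:u+38],(345,454))
cv2.imwrite(sys.argv[1],np.hstack([a,b[:a.shape[0]]]))
E
python3 two.py pics/c5.png
```

```text
t 8.425 pos [571.4 -56.1 107.2] xang 162.56 need tool cm [-0.3 -0.  -0.1] F [-7.1  3.3 -0.1] gap 0.705 grip 24.747693361714482
```

View pics/c5.png

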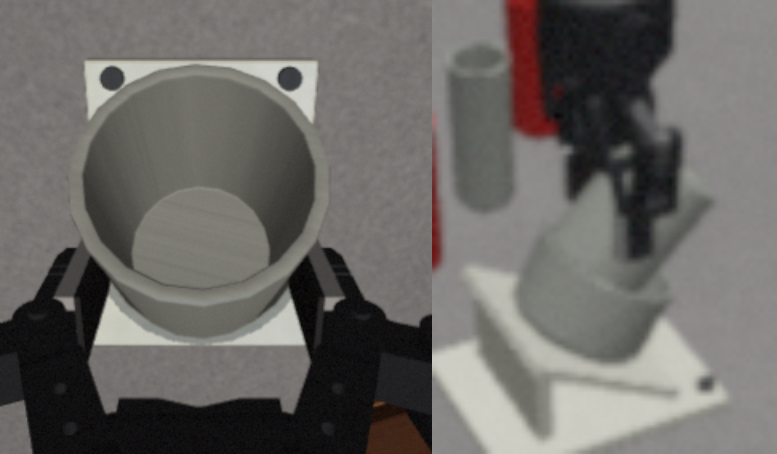

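The cup has tipped forward in the pads: its rim spans crop columns 70–328, and the pads are behind its widest part. Next I fit its pose from this view.

```bash
cat > cup.py <<'E'
from h import *
from scipy.optimize import least_squares
y=np.radians(-17.45);l=np.array([-np.cos(y),-np.sin(y),0]);b=np.array([-np.sin(y),np.cos(y),0]);F=np.array([594.5,-63.7,51]);k=np.linspace(0,6.2832,90)
def pts(u,v,z,T,h,rad):
    a=np.sin(T)*l+np.array([0,0,np.cos(T)]);e=np.cos(T)*l-np.array([0,0,np.sin(T)]);O=F+u*l+v*b+np.array([0,0,z])
    return [O+h*a+rad*(np.cos(q)*e+np.sin(q)*b) for q in k]
def ext(p,X):
    P=np.array([proj(p,x) for x in X]);return np.r_[P.min(0),P.max(0)]
def fit(p,rim,flo,H=82,ro=32,ri=28):
    # rim: l,t,r,b ; flo: l,t,r of inner floor (crop px of two.py)
    c=lambda m,i:m/1.6+(130 if i%2==0 else 100)
    R=np.array([c(m,i) for i,m in enumerate(rim)]);G=np.array([c(m,i) for i,m in enumerate(flo)])
    f=lambda x:np.r_[ext(p,pts(x[0],x[1],x[2],x[3],H,ro))-R,ext(p,pts(x[0],x[1],x[2],x[3],5,ri))[:len(G)]-G]
    r=least_squares(f,[10,0,0,.6],x_scale=[10,10,10,.3]);x=r.x
    print("u v z",x[:3],"tilt",np.degrees(x[3]),"axial",x[0]*.5+x[2]*.866,"downhill",x[0]*.866-x[2]*.5,"res",r.fun)
if __name__=="__main__":
    p=get_image("wrist");fit(p,[70,65,328,303],[132,187,271])
    o=readout.get_obs();d=o["position"]-F;print("tcp u,v,z",d@l,d@b,d[2])
E
python3 cup.py
```

```text
u v z [ 7.   0.5 31.6] tilt 45.925898842667856 axial 30.89917938194239 downhill -9.772608696941647 res [ 0.6  0.7  0.8 -0.3 -2.1 -0.4 -0.2]
tcp u,v,z 24.348345081489118 0.36433406460390216 56.168811543228514
```

```bash
python3 -m handwheel '[{"fingers":5,"dx":0.5,"dy":0,"dz":0.2,"yaw":0},{"fingers":5,"dx":-0.25,"dy":0,"dz":0.45,"yaw":0},{"fingers":5,"dx":-0.25,"dy":0,"dz":0.45,"yaw":0},{"fingers":5,"dx":-0.25,"dy":0,"dz":0.4,"yaw":0},{"fingers":5,"dx":0,"dy":0,"dz":0,"yaw":0}]' 25
python3 two.py pics/c6.png
```

```text
time: 9.1
position: [576.2, -58.0, 93.6]
ee_rot: [[-0.954, 0.3, -0.0], [0.3, 0.954, 0.0], [0.0, -0.0, -1.0]]
contact_force: [-4.2, 1.0, 7.2]
finger_gap: 0.703
grip_force: 30.7
t 9.2 pos [576.2 -58.   93.6] xang 162.53 need tool cm [ 0.2  0.  -1.5] F [-3.3  0.4  6.2] gap 0.704 grip 30.500680294790072
```

View pics/c6.png

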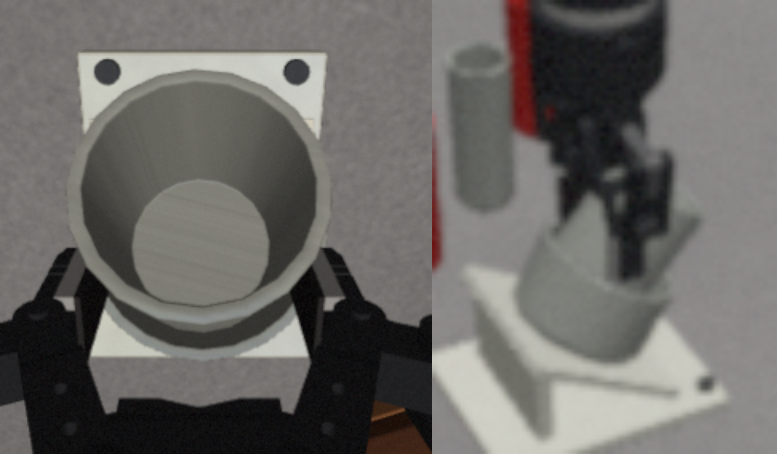

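The cup has gone deeper into the pot. Its rim spans columns 68–330 and rows 70–325, with its floor at 132–270 and 180–307.

```bash
python3 - <<'E'
from cup import *
p=get_image("wrist");fit(p,[68,70,330,325],[132,180,270,307]);o=readout.get_obs();d=o["position"]-F;print("tcp u,v,z",d@l,d@b,d[2],o["time"])
E
```

```text
u v z [ 5.5  0.1 14. ] tilt 39.358335598048605 axial 14.857059368956804 downhill -2.2038580181774234 res [ 1.1  1.2 -0.1 -0.8 -1.5 -4.6 -0.2  3.8]
tcp u,v,z 19.179829301136802 -0.021322599982402934 42.61635602877847 9.25
```

```bash
python3 -m handwheel '[{"fingers":6.2,"dx":0,"dy":0,"dz":0,"yaw":0},{"fingers":6.8,"dx":0,"dy":0,"dz":0,"yaw":0},{"fingers":8.54,"dx":0,"dy":0,"dz":0,"yaw":0},{"fingers":8.54,"dx":0,"dy":0,"dz":0,"yaw":0},{"fingers":8.54,"dx":0,"dy":0,"dz":0,"yaw":0}]' 25
python3 -m handwheel '[{"fingers":8.54,"dx":0,"dy":0,"dz":-2,"yaw":0},{"fingers":8.54,"dx":0,"dy":0,"dz":-4,"yaw":0},{"fingers":8.54,"dx":0,"dy":0,"dz":-5,"yaw":0},{"fingers":8.54,"dx":0,"dy":0,"dz":-3,"yaw":0},{"fingers":8.54,"dx":0,"dy":0,"dz":0,"yaw":0}]' 25
python3 - <<'E'
from cup import *
import pickle
go([502,-250,235])
p=get_image("wrist");s=get_image("scene");t=get_image("top")
for n,q in(("w",p),("s",s),("t",t)):
    for d in find_in(q,"middle_cup")[:2]: print(n,d["conf"],np.array(d["rect"])*[512,384,512,384])
# predicted rim extents for home at wall / centred
for dn in(0,7): print("pred rim",dn,ext(p,pts(dn*.866,0,-dn*.5,np.pi/6,82,32)),"scene",ext(s,pts(dn*.866,0,-dn*.5,np.pi/6,82,32)))
cv2.imwrite("pics/w7full.png",p["color"]);cv2.imwrite("pics/s7full.png",s["color"])
a=cv2.resize(p["color"][60:344,130:400],None,fx=1.6,fy=1.6)
u,v=map(int,proj(s,[573,-57,90]));b=cv2.resize(s["color"][v-50:v+50,u-38:u+38],(345,454));print("crop0",u-38,v-50)
cv2.imwrite("pics/c7.png",np.hstack([a,b]))
pickle.dump([{k:q[k] for k in("intrinsics","k1","R","t")} for q in(p,s,t)],open("c7.pkl","wb"))
E
```

```text
time: 9.88
position: [576.3, -58.0, 93.3]
ee_rot: [[-0.954, 0.3, 0.0], [0.3, 0.954, -0.0], [-0.0, -0.0, -1.0]]
contact_force: [-0.2, 0.4, 0.5]
finger_gap: 0.998
grip_force: 0.0
time: 10.5
position: [577.7, -58.3, 235.8]
ee_rot: [[-0.954, 0.3, 0.005], [0.3, 0.954, -0.001], [-0.005, 0.0, -1.0]]
contact_force: [0.6, 0.2, -0.2]
finger_gap: 1.0
grip_force: 0.0
t 10.5 pos [577.7 -58.3 235.8] xang 162.53 need tool cm [  1.5 -20.6   0.1] F [ 0.6  0.2 -0.2] gap 1.0 grip 0.0
w 0.72 [254.1 161.9  70.4  82.9]
s 0.6 [257.9 165.   25.1  26.1]
pred rim 0 [218.2 130.9 290.3 200.4] scene [249.7 151.3 271.4 164.8]
pred rim 7 [218.3 123.7 290.1 192.5] scene [251.8 151.8 273.4 165.2]
crop0 216 119
```

View pics/c7.png

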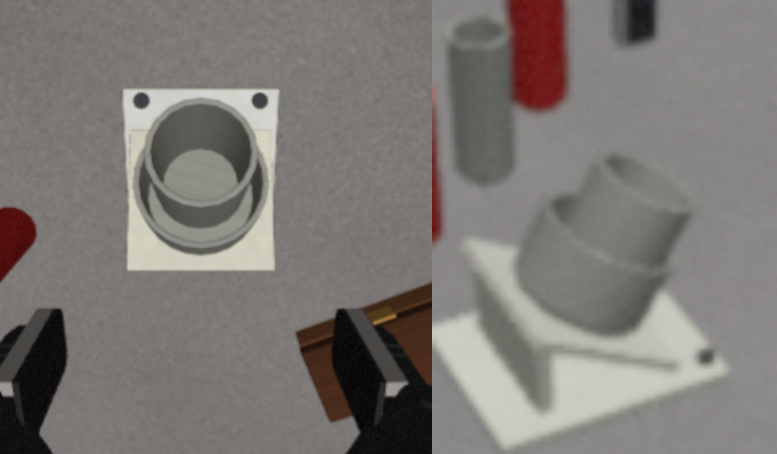

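The middle cup is home in the pot: its mouth stands about a third out of the rim, leaning with the pot, with its rim at wrist (256,155). Next, the slim cup.

```bash
python3 -m handwheel '[{"fingers":7,"dx":0.3,"dy":-4.1,"dz":0,"yaw":0},{"fingers":7,"dx":0.3,"dy":-4.1,"dz":0,"yaw":0},{"fingers":7,"dx":0.3,"dy":-4.1,"dz":0,"yaw":0},{"fingers":7,"dx":0.3,"dy":-4.1,"dz":0,"yaw":0},{"fingers":7,"dx":0.2,"dy":-4.1,"dz":0,"yaw":0}]' 20 >/dev/null
python3 -m handwheel '[{"fingers":7,"dx":0,"dy":0,"dz":0,"yaw":0},{"fingers":7,"dx":0,"dy":0,"dz":0,"yaw":0}]' 20 >/dev/null
python3 - <<'E'
from cup import *
go([502,-250,76.5])
p=get_image("wrist");cv2.imwrite("pics/w8.png",p["color"])
for d in find_in(p,"slim_cup"): print(d["conf"],np.array(d["rect"])*[512,384,512,384])
C=lambda x,y,z,r:[np.array([x+r*np.cos(q),y+r*np.sin(q),z]) for q in k]
P=lambda x,y:np.r_[ext(p,C(x,y,112,21))]
print("pred rim",P(502,-250),"foot",ext(p,C(502,-250,0,17)))
# steel rim mask: low saturation bright ring
hsv=cv2.cvtColor(p["color"],cv2.COLOR_BGR2HSV);x0,y0,x1,y1=P(502,-250).astype(int)
print(p["color"][ (y0+y1)//2-45:(y0+y1)//2+46:3,(x0+x1)//2,1]);print(p["color"][(y0+y1)//2,(x0+x1)//2-45:(x0+x1)//2+46:3,1])
E
```

```text
t 11.675 pos [ 501.2 -248.8  232.8] xang 162.51 need tool cm [-0.1 -0.1 15.6] F [-0.4 -0.7  0.4] gap 0.824 grip 0.0
0.89 [190.6 111.4  55.8  49.8]
0.85 [299.2 241.8  49.3  72.2]
0.69 [254.9 179.8  43.7  59.1]
0.6 [209.9 239.   48.1  75.8]
pred rim [231.  167.5 275.8 210.1] foot [240.5 149.6 266.7 175.3]
[130 131  71  73  71  69  73  69  77 157 158  96  72  72  74  77  76  76
  76  74  75  98 145 125 129 127 129 130 128 128 131]
[130 137 127 135 129 127 127 134 136 139  70  73  78  76  75  77  73  67
  65  65  60  62 156 129 128 123 127 128 128 126 131]
```

```bash
python3 -m handwheel '[{"fingers":7,"dx":-0.05,"dy":0.05,"dz":4,"yaw":0},{"fingers":7,"dx":0,"dy":0,"dz":4.5,"yaw":0},{"fingers":7,"dx":0,"dy":0,"dz":4,"yaw":0},{"fingers":7,"dx":0,"dy":0,"dz":3.1,"yaw":0},{"fingers":7,"dx":0,"dy":0,"dz":0,"yaw":0}]' 20
python3 -m handwheel '[{"fingers":3,"dx":0,"dy":0,"dz":0,"yaw":0},{"fingers":3,"dx":0,"dy":0,"dz":0,"yaw":0},{"fingers":3,"dx":0,"dy":0,"dz":0,"yaw":0},{"fingers":3,"dx":0,"dy":0,"dz":0,"yaw":0},{"fingers":3,"dx":0,"dy":0,"dz":0,"yaw":0}]' 20
python3 -m handwheel '[{"fingers":3,"dx":0,"dy":0,"dz":-1,"yaw":0},{"fingers":3,"dx":0,"dy":0,"dz":-3,"yaw":0},{"fingers":3,"dx":0,"dy":0,"dz":-4,"yaw":0},{"fingers":3,"dx":0,"dy":0,"dz":-4,"yaw":0},{"fingers":3,"dx":0,"dy":0,"dz":-4,"yaw":0}]' 20
python3 -m handwheel '[{"fingers":3,"dx":0,"dy":0,"dz":-2,"yaw":0},{"fingers":3,"dx":0,"dy":0,"dz":0,"yaw":0},{"fingers":3,"dx":0,"dy":0,"dz":0,"yaw":0}]' 20
```

```text
time: 12.4
position: [500.8, -246.9, 75.4]
ee_rot: [[-0.954, 0.299, -0.004], [0.299, 0.954, 0.003], [0.004, 0.001, -1.0]]
contact_force: [0.2, 0.4, 0.6]
finger_gap: 0.822
grip_force: 0.0
time: 13.02
position: [503.1, -249.5, 79.0]
ee_rot: [[-0.954, 0.3, 0.003], [0.3, 0.954, -0.001], [-0.003, -0.0, -1.0]]
contact_force: [0.3, 2.0, 7.4]
finger_gap: 0.485
grip_force: 20.6
time: 13.65
position: [501.8, -248.9, 239.5]
ee_rot: [[-0.954, 0.3, 0.001], [0.3, 0.954, -0.001], [-0.001, -0.0, -1.0]]
contact_force: [0.3, -0.2, -0.8]
finger_gap: 0.483
grip_force: 20.6
time: 14.02
position: [501.6, -248.7, 256.6]
ee_rot: [[-0.954, 0.3, -0.001], [0.3, 0.954, 0.001], [0.001, 0.0, -1.0]]
contact_force: [0.1, 0.5, -2.4]
finger_gap: 0.484
grip_force: 20.6
```

```bash
python3 - <<'E'
from cup import *
import pickle
p,s,t=pickle.load(open("c7.pkl","rb"))
mw=np.array([220.6,120.6,291.3,189.4]);ms=np.array([253,152.7,272.8,166.8])
g=lambda x:pts(x[0],x[1],x[2],np.pi/6,82,32)
f=lambda x:np.r_[ext(p,g(x))-mw,1.5*(ext(s,g(x))-ms),.5*(x[2]+3.5)]
r=least_squares(f,[6,0,-3.5]);x=r.x;print("middle underside rel F",x,r.fun)
a=.5*l+np.array([0,0,.866]);O=F+x[0]*l+x[1]*b+np.array([0,0,x[2]]);M=O+82*a;print("M",M)
o=readout.get_obs();
for n,u,z in(("hover",2,150),("start T0",2,81),("p1",6.2,73),("p2",10.9,53.3),("p3",14.1,37),("end",16.5,24)):
    # grip point relative to M, (u,z); TCP z = grip - 23
    T=M+u*l+np.array([0,0,z-23]);d=T-o["position"];print(n,T,"tool cm from now",d@l/10,d@b/10,-d[2]/10)
E
```

```text
middle underside rel F [ 7.9  1.5 -6.2] [-0.3  0.7  0.2  0.1 -0.5  0.   2.1 -1.  -1.3]
M [548.3 -47.6 115.9]
hover [546.4 -47.  242.9] tool cm from now 1.773725852989005 20.588692320151985 1.3718385947468392
start T0 [546.4 -47.  173.9] tool cm from now 1.773725852989005 20.588692320151985 8.27183859474684
p1 [542.4 -45.7 165.9] tool cm from now 2.193725852989008 20.588692320151985 9.07183859474684
p2 [537.9 -44.3 146.2] tool cm from now 2.6637258529890104 20.588692320151985 11.041838594746839
p3 [534.9 -43.4 129.9] tool cm from now 2.983725852989004 20.588692320151985 12.67183859474684
end [532.6 -42.7 116.9] tool cm from now 3.22372585298901 20.588692320151985 13.971838594746838
```

```bash
python3 -m handwheel '[{"fingers":3,"dx":0.4,"dy":4.2,"dz":0,"yaw":0},{"fingers":3,"dx":0.4,"dy":4.2,"dz":0,"yaw":0},{"fingers":3,"dx":0.4,"dy":4.2,"dz":0,"yaw":0},{"fingers":3,"dx":0.3,"dy":4,"dz":0,"yaw":0},{"fingers":3,"dx":0.3,"dy":4,"dz":0,"yaw":0}]' 20 >/dev/null
python3 -m handwheel '[{"fingers":3,"dx":0,"dy":0,"dz":2,"yaw":0},{"fingers":3,"dx":0,"dy":0,"dz":2,"yaw":0},{"fingers":3,"dx":0,"dy":0,"dz":1,"yaw":0},{"fingers":3,"dx":0,"dy":0,"dz":0,"yaw":0},{"fingers":3,"dx":0,"dy":0,"dz":0,"yaw":0}]' 20
python3 -m handwheel '[{"fingers":3,"dx":0,"dy":0,"dz":0.8,"yaw":0},{"fingers":3,"dx":0,"dy":0,"dz":0.8,"yaw":0},{"fingers":3,"dx":0,"dy":0,"dz":0.6,"yaw":0},{"fingers":3,"dx":0,"dy":0,"dz":0,"yaw":0}]' 20
```

```text
time: 15.28
position: [546.9, -47.3, 207.8]
ee_rot: [[-0.954, 0.301, 0.001], [0.301, 0.954, -0.0], [-0.001, 0.0, -1.0]]
contact_force: [-0.1, 0.8, -0.6]
finger_gap: 0.485
grip_force: 20.8
time: 15.78
position: [546.3, -47.0, 184.7]
ee_rot: [[-0.954, 0.3, -0.001], [0.3, 0.954, 0.0], [0.001, -0.0, -1.0]]
contact_force: [-0.4, 0.3, -0.7]
finger_gap: 0.489
grip_force: 20.8
```

```bash
python3 -m handwheel '[{"fingers":3,"dx":0,"dy":0,"dz":0.6,"yaw":0},{"fingers":3,"dx":0.2,"dy":0,"dz":0.4,"yaw":0},{"fingers":3,"dx":0.25,"dy":0,"dz":0.4,"yaw":0},{"fingers":3,"dx":0,"dy":0,"dz":0,"yaw":0}]' 20
python3 -m handwheel '[{"fingers":3,"dx":0.2,"dy":0,"dz":0.6,"yaw":0},{"fingers":3,"dx":0.2,"dy":0,"dz":0.6,"yaw":0},{"fingers":3,"dx":0.1,"dy":0,"dz":0.6,"yaw":0},{"fingers":3,"dx":0,"dy":0,"dz":0,"yaw":0}]' 20
python3 two.py pics/c9.png
```

```text
time: 16.27
position: [542.6, -45.7, 171.4]
ee_rot: [[-0.954, 0.3, 0.001], [0.3, 0.954, -0.0], [-0.001, -0.0, -1.0]]
contact_force: [1.3, -0.0, 0.0]
finger_gap: 0.487
grip_force: 20.3
time: 16.77
position: [537.4, -44.1, 153.0]
ee_rot: [[-0.954, 0.3, -0.0], [0.3, 0.954, 0.0], [0.0, 0.0, -1.0]]
contact_force: [1.3, -0.3, -0.5]
finger_gap: 0.478
grip_force: 20.4
t 16.875 pos [537.6 -44.2 153.2] xang 162.53 need tool cm [-3.9 -0.1  4.5] F [ 1.1 -0.8 -0.7] gap 0.481 grip 20.363034917972982
```

View pics/c9.png

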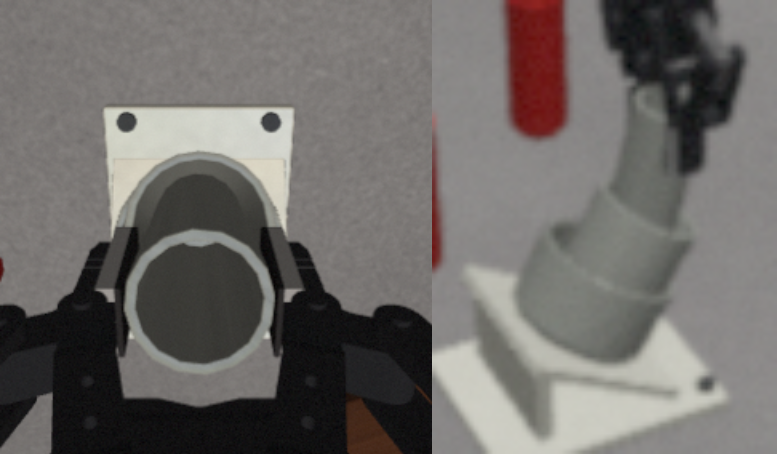

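The slim cup is inside the middle cup and swinging over as planned, with its rim at crop (198,300). The middle cup is undisturbed and forces are about 1 N. Continuing.

```bash
python3 -m handwheel '[{"fingers":3,"dx":0.1,"dy":0,"dz":0.6,"yaw":0},{"fingers":3,"dx":0.1,"dy":0,"dz":0.6,"yaw":0},{"fingers":3,"dx":0.1,"dy":0,"dz":0.6,"yaw":0},{"fingers":3,"dx":0,"dy":0,"dz":0,"yaw":0}]' 20
python3 -m handwheel '[{"fingers":3,"dx":0.1,"dy":0,"dz":0.5,"yaw":0},{"fingers":3,"dx":0.1,"dy":0,"dz":0.5,"yaw":0},{"fingers":3,"dx":0,"dy":0,"dz":0.3,"yaw":0},{"fingers":3,"dx":0,"dy":0,"dz":0,"yaw":0}]' 20
```

```text
time: 17.38
position: [534.0, -43.1, 134.5]
ee_rot: [[-0.954, 0.3, -0.002], [0.3, 0.954, 0.0], [0.002, -0.0, -1.0]]
contact_force: [0.8, 0.6, -0.6]
finger_gap: 0.473
grip_force: 20.3
time: 17.88
position: [532.7, -42.7, 122.0]
ee_rot: [[-0.954, 0.3, -0.001], [0.3, 0.954, 0.0], [0.001, -0.0, -1.0]]
contact_force: [1.1, -1.3, -0.8]
finger_gap: 0.476
grip_force: 20.3
```

```bash
python3 -m handwheel '[{"fingers":3,"dx":-0.1,"dy":0,"dz":0.3,"yaw":0},{"fingers":3,"dx":0,"dy":0,"dz":0,"yaw":0},{"fingers":4.4,"dx":0,"dy":0,"dz":0,"yaw":0},{"fingers":5.5,"dx":0,"dy":0,"dz":0,"yaw":0},{"fingers":6.5,"dx":0,"dy":0,"dz":0,"yaw":0}]' 20
python3 -m handwheel '[{"fingers":7.5,"dx":0,"dy":0,"dz":0,"yaw":0},{"fingers":7.5,"dx":0,"dy":0,"dz":0,"yaw":0},{"fingers":7.5,"dx":0,"dy":0,"dz":-1,"yaw":0},{"fingers":7.5,"dx":0,"dy":0,"dz":-3,"yaw":0},{"fingers":7.5,"dx":0,"dy":0,"dz":-5,"yaw":0}]' 20
python3 -m handwheel '[{"fingers":7.5,"dx":0,"dy":0,"dz":-5,"yaw":0},{"fingers":7.5,"dx":0,"dy":0,"dz":-2,"yaw":0},{"fingers":7.5,"dx":0,"dy":0,"dz":0,"yaw":0},{"fingers":7.5,"dx":0,"dy":0,"dz":0,"yaw":0}]' 20
python3 - <<'E'
from cup import *
p=get_image("wrist");s=get_image("scene");go([0,0,0])
for n,q in(("w",p),("s",s)):
    for T in("slim_cup","middle_cup"):
        for d in find_in(q,T)[:4]:
            c,r,w,h=np.array(d["rect"])*[512,384,512,384];print(n,T,round(d["conf"],2),np.array([c-w/2,r-h/2,c+w/2,r+h/2]))
    X=lambda h,rad,dn,up=0:pts(7.9+dn*.866+up*.5,1.5,-5-dn*.5+up*.866,np.pi/6,h,rad)
    print(" pred mid rim",ext(q,X(82,32,0)))
    for up in(0,15): print(" slim rim, lifted",up,ext(q,X(117,21,7,up)))
cv2.imwrite("pics/w10.png",p["color"]);cv2.imwrite("pics/s10.png",s["color"])
# rim profile down the symmetry column of wrist picture
m=int(ext(p,X(117,21,7))[[0,2]].mean());print(m,[(i,int(v)) for i,v in zip(range(80,230,2),p["color"][80:230:2,m-1:m+2,1].mean(1))])
E
```

```text
time: 18.5
position: [533.7, -43.0, 119.3]
ee_rot: [[-0.954, 0.3, -0.0], [0.3, 0.954, 0.0], [0.0, -0.0, -1.0]]
contact_force: [0.2, -0.8, 0.5]
finger_gap: 0.762
grip_force: 0.0
time: 19.12
position: [532.8, -42.8, 209.8]
ee_rot: [[-0.954, 0.3, -0.002], [0.3, 0.954, 0.001], [0.003, -0.0, -1.0]]
contact_force: [0.9, 0.4, 0.0]
finger_gap: 0.878
grip_force: 0.0
time: 19.62
position: [533.4, -42.9, 278.6]
ee_rot: [[-0.954, 0.3, -0.001], [0.3, 0.954, 0.0], [0.001, -0.0, -1.0]]
contact_force: [0.1, -0.3, -0.6]
finger_gap: 0.881
grip_force: 0.0
t 19.725 pos [533.2 -42.9 278.2] xang 162.53 need tool cm [ 52.1 -11.9  27.9] F [-0.4  0.4  0.1] gap 0.882 grip 0.0
w slim_cup 0.78 [109.2 216.6 165.7 276. ]
w slim_cup 0.75 [238.2 157.2 276.3 210.6]
w slim_cup 0.73 [  3.7 113.   75.1 161.7]
w slim_cup 0.62 [ 22.1 207.7 100.4 274.5]
w middle_cup 0.7 [224.4 169.7 283.7 226.7]
 pred mid rim [225.  162.1 283.9 219.9]
 slim rim, lifted 0 [232.9 155.5 276.  197.3]
 slim rim, lifted 15 [231.7 150.3 277.2 194.3]
s slim_cup 0.92 [189.7 119.7 206.8 155.5]
s slim_cup 0.91 [201.8 135.5 217.3 177.2]
s slim_cup 0.
[... 419 characters left out ...]
1), (110, 120), (112, 120), (114, 116), (116, 116), (118, 120), (120, 121), (122, 120), (124, 120), (126, 121), (128, 120), (130, 123), (132, 119), (134, 116), (136, 120), (138, 125), (140, 125), (142, 121), (144, 123), (146, 117), (148, 120), (150, 208), (152, 209), (154, 209), (156, 183), (158, 148), (160, 88), (162, 92), (164, 91), (166, 90), (168, 92), (170, 90), (172, 91), (174, 91), (176, 91), (178, 90), (180, 91), (182, 90), (184, 97), (186, 149), (188, 147), (190, 153), (192, 151), (194, 137), (196, 146), (198, 95), (200, 89), (202, 89), (204, 88), (206, 89), (208, 91), (210, 90), (212, 104), (214, 144), (216, 118), (218, 144), (220, 85), (222, 87), (224, 87), (226, 134), (228, 146)]
```

```bash
python3 - <<'E'
from cup import *
w=cv2.imread("pics/w10.png")
for r in(174,176,178,180): print(r,[(c,int(w[r,c,1])) for c in list(range(226,242))+list(range(268,286))])
p=get_image("wrist");print("still",np.abs(p["color"].astype(int)-w).mean())
X=lambda h,rad,dn,up=0:pts(7.9+dn*.866+up*.5,1.5,-5-dn*.5+up*.866,np.pi/6,h,rad)
for up in(0,5,10): print(up,ext(p,X(117,21,7,up)))
E
```

```text
174 [(226, 203), (227, 203), (228, 206), (229, 202), (230, 180), (231, 145), (232, 133), (233, 125), (234, 136), (235, 140), (236, 121), (237, 64), (238, 74), (239, 75), (240, 75), (241, 80), (268, 66), (269, 65), (270, 62), (271, 66), (272, 105), (273, 139), (274, 141), (275, 139), (276, 143), (277, 138), (278, 163), (279, 204), (280, 208), (281, 206), (282, 208), (283, 207), (284, 207), (285, 208)]
176 [(226, 205), (227, 205), (228, 202), (229, 173), (230, 134), (231, 148), (232, 137), (233, 115), (234, 137), (235, 134), (236, 107), (237, 66), (238, 70), (239, 73), (240, 78), (241, 79), (268, 67), (269, 64), (270, 59), (271, 58), (272, 87), (273, 125), (274, 135), (275, 129), (276, 127), (277, 145), (278, 141), (279, 165), (280, 204), (281, 210), (282, 208), (283, 208), (284, 207), (285, 207)]
178 [(226, 206), (227, 189), (228, 142), (229, 133), (230, 145), (231, 140), (232, 107), (233, 106), (234, 136), (235, 134), (236, 107), (237, 64), (238, 68), (239, 73), (240, 78), (241, 78), (268, 64), (269, 66), (270, 60), (271, 57), (272, 96), (273, 138), (274, 136), (275, 117), (276, 92), (277, 125), (278, 146), (279, 143), (280, 168), (281, 206), (282, 208), (283, 208), (284, 205), (285, 207)]
180 [(226, 188), (227, 153), (228, 141), (229, 145), (230, 134), (231, 93), (232, 75), (233, 101), (234, 135), (235, 140), (236, 121), (237, 76), (238, 67), (239, 71), (240, 76), (241, 77), (268, 63), (269, 61), (270, 61), (271, 68), (272, 111), (273, 144), (274, 143), (275, 111), (276, 68), (277, 83), (278, 124), (279, 147), (280, 143), (281, 148), (282, 180), (283, 208), (284, 210), (285, 208)]
still 1.8538665771484375
0 [232.9 155.3 276.  197.1]
5 [232.5 153.6 276.4 196.1]
10 [232.1 151.9 276.8 195.1]
```

The slim rim measures 42.7 px wide, spanning rows about 156–198. That matches the fully-home prediction of 43.1 px and rows 155–197.

```bash
python3 -c "
from rig import env
print(env.hand_in())"
```

```text
the job is handed in; nothing more can be done
None
```

The job is handed in with both cups released; my last camera measurements put the middle cup home in the pot and the slim cup home inside it, though the hand-in returned no verdict.

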